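Charge the pull-out pan and hold it at the mark

ROBOT

A 6-joint arm with a two-finger parallel gripper is mounted at the origin on the work surface. World frame = base frame: x ahead of the robot, y to its left, z up, the work surface at z = 0. Lengths are in m, angles in rad, forces in N, time in s.
With the tool pointing down it reaches from about 0.225 to 0.875 m from the base axis. Payload 3.4 kg.
Tool frame: the origin (TCP) lies on the centre line of the jaws, within the pads' length; the fingertips stand 11 mm ahead of it and the grasp point (between the pads) lies 8 mm behind it; z points along the fingers, y is the line along which they close (so a half turn about z gives the same grasp; the last joint's range is limited). The gripper opens to 85 mm and grips with 20 to 120 N. Pads are 22 mm wide; open, the fingers measure 114 mm over their backs; the gripper's body (76 mm by 85 mm) begins 54 mm behind the grasp point. The pads swing forward as they close: fully open they stand 13 mm farther back than shut.
Start: joints at [0.99, 0.276, 1.505, -0, 1.361, -0.121], TCP at [0.255, 0.515, 0.242] pointing down, gripper open.
Joint ranges: [-2.89, 2.89], [-0.75, 2.08], [0.22, 2.7], [-1.18, 4.32], [0.11, 2.71], [-2.7, 2.7]. Speed limits (rad/s): [2.57, 2.57, 3.14, 3.14, 3.14, 3.14].

INTERFACE

Orientations are given as a unit quaternion [w, x, y, z].
In Python, from rig import manip, eyes, job gives the robot as it stands.
- The arm moves only by the tool drive_tool, never from a script. Its argument "rows" is a list of rows, each a list of 3 entries, a list of its own where there are three numbers: the turn, a rotation vector about the world's x, y, z in rad, then the shift along the world's x, y, z in cm, then the finger opening in cm, from 0 to 8.54. A call has 1 to 8 rows; each row shifts and turns the commanded pose from where the row before left it; what a row does not reach is not made up. A row lasts 1/8 s, in which the tool goes at most 62.5 mm and 10.7 degrees, less where a joint would pass 70% of its speed; a pose out of reach is approached as far as the arm can. A call is refused whole if a number of a shift passes 6.25 or a number of a turn 0.188, either way. A call with a gripper value outside its range is refused whole. The fingers move at their own pace and stop on an object; "force" is the grip in N (left out, the last holds). Time passes only in rows, so rows that do not move let the fingers close. It gives the time, the measured TCP pose, the force, the opening and the grip force at its end, in the units of the state.
- manip.get_state(): the state, without advancing time (a new reading comes with each control period).
- eyes.get_image(name): name is "side" or "top"; returns the picture (420x560x3 uint8, red, green, blue); there is no depth.
- eyes.get_calibration(name): a dict with "camera_matrix" (3x3 intrinsics, pixels), "view" (4x4, takes a point from world to camera coordinates). Camera axes: x right, y up, looking along -z (the intrinsics and any distortion apply to the point x, -y, -z); pixel columns grow to the right and rows downward; lengths in m; the calibration is good to about 2 mm. A picture is of the moment at which its call begins. get_calibration takes no time and is no camera call.
- job.sign_off(): hands the job in; it is judged then, once.
The state is a dict: "clock": time; "qpos": joint angles; "qd": joint speeds; "effort": joint torques, N m; "position": TCP position; "ee_rot": TCP orientation; "contact_force": force on the tool from outside, world axes, zero at the start; "moment": the same for the moment, N m; "width": finger opening in m; "gripper_force": force on a finger pad.
Only numpy, scipy, OpenCV 4.12 (cv2) and the standard library are available. Lean on these libraries where they do the work, as an engineer would, in place of code of your own. Each camera call takes 0.05 s, during which the arm holds its last target. There are 200 camera calls.

TASK

Pour all six ceramic balls from the small steel cup into the round pan on the end of the pull-out arm, and stand the empty cup upright back on the bench. Then push the arm's lock button fully in, take the arm by its upright post and draw it out until its pointer lines up with the marker clip on the scale; finish while still holding it there by the post, because its spring would draw it home. Lose no ball, and do not disturb the marker clip or the other things on the bench.

Things in the scene. Friction and masses are not known exactly. Their poses are not given: they have to be found in the camera images.
- stage: Fixed grey base plate, 8 mm thick, x -180 to 270 mm, y -57 to 89 mm, carrying an aluminium sleeve (x -160 to 0, 44 mm wide, top 70 mm above the bench) and a scale bar (x 30 to 230, y 63 to 81 mm, top 38 mm up, a line every 10 mm). Origin: on the bench surface under the sleeve's mouth; x = level direction in which the arm is drawn out; y = towards the scale; z up
- draw (a joint): How far the telescoping steel pull-out arm is drawn out of the sleeve, m: 0 = home (start), stop at 0.15. Post, pointer and pan move with it along the stage's x. Locked (2 mm play) until the lock button is pushed in; then it slides easily against a weak spring (2 N at 0, 4 N at 0.15) that draws it home when let go
- boom: The telescoping pull-out arm itself: steel bar 24 mm wide with post, pointer and pan. Its frame coincides with the stage's when home and moves with the arm
- post (a point): Centre of the top of the upright black round grip post on the pull-out arm, 24 mm diameter, top 124 mm above the bench, free to grip from 60 mm up, with a low 36 mm disc at its foot; 60 mm beyond the sleeve's mouth when the arm is home. The pan's near rim (82 mm above the bench) begins 44 mm from its axis
- pan (a point): Round open steel pan on the end of the pull-out arm, 112 mm across the rim, 100 mm at the foot, wall 3 mm. This point: centre of its underside; its inner floor is 4 mm, its rim 36 mm above this; it lies 46 mm above the bench, 100 mm beyond the post's axis along the stage's x
- pointer_tip (a point): Tip of the thin dark pointer bar (4 mm wide) that sticks out sideways from the foot of the post towards the scale; moves with the arm; 44 mm above the bench; level with the post's axis along the stage's x
- clip_mark (a point): Top middle of the upright 2 mm fin of the small dark steel marker clip (16 x 26 mm) astride the scale bar: the set mark, 53 mm above the bench. The pointer is at the mark when pointer_tip and clip_mark have the same x in the stage's frame. Set differently each time, 55 to 110 mm beyond the pointer's start; not to be moved
- button (a joint): Lock button, m: 0 = out (arm locked), 0.008 = pushed fully in (arm released). Pushes straight down with about 3 N and stays in
- button_top (a point): Centre of the top face of the round black lock button (26 mm diameter) on top of the sleeve, 50 mm behind the sleeve's mouth; 80 mm above the bench when out, 72 mm when fully in
- cup: Open round steel cup, loose, 58 mm tall, straight-sided, 64 mm across up to 44 mm height, then flaring to 72 mm at the rim, wall 3 mm, about 0.12 kg, holding the six balls in one layer. Origin: centre of its underside; z = its axis, up. No handle
- ball0_center (a point): Centre of one of six white ceramic balls, 18 mm diameter, 10 g each, loose in the cup at the start; glazed and smooth, they roll out when the cup is tipped about 100 degrees
- ball1_center (a point): Centre of one of six white ceramic balls, 18 mm diameter, 10 g each, loose in the cup at the start; glazed and smooth, they roll out when the cup is tipped about 100 degrees
- ball2_center (a point): Centre of one of six white ceramic balls, 18 mm diameter, 10 g each, loose in the cup at the start; glazed and smooth, they roll out when the cup is tipped about 100 degrees
- ball3_center (a point): Centre of one of six white ceramic balls, 18 mm diameter, 10 g each, loose in the cup at the start; glazed and smooth, they roll out when the cup is tipped about 100 degrees
- ball4_center (a point): Centre of one of six white ceramic balls, 18 mm diameter, 10 g each, loose in the cup at the start; glazed and smooth, they roll out when the cup is tipped about 100 degrees
- ball5_center (a point): Centre of one of six white ceramic balls, 18 mm diameter, 10 g each, loose in the cup at the start; glazed and smooth, they roll out when the cup is tipped about 100 degrees
- jar: Bystander: closed amber glass jar, 64 mm diameter, 95 mm tall, loose, near the cup (they may have changed places). Origin: centre of its underside
- spanner: Bystander: steel spanner lying on the bench, loose. Origin: the middle of its underside
- cork_ring: Bystander: cork ring, 90 mm across, 25 mm high, loose on the bench. Origin: centre of its underside
- stopper: Bystander: black rubber stopper, 36 mm across the top, 30 mm tall, loose on the bench. Origin: centre of its underside

How it is judged:
On the way, in this order (a step that is already met when the one before it is completed fails the run):
1. all six balls lie in the pan while the arm is still home and locked (horizontal distance between each of ball0_center, ball1_center, ball2_center, ball3_center, ball4_center, ball5_center and pan below 0.05 m and z of ball0_center in the frame of pan between 0.005 and 0.04 m and z of ball1_center in the frame of pan between 0.005 and 0.04 m and z of ball2_center in the frame of pan between 0.005 and 0.04 m and z of ball3_center in the frame of pan between 0.005 and 0.04 m and z of ball4_center in the frame of pan between 0.005 and 0.04 m and z of ball5_center in the frame of pan between 0.005 and 0.04 m and value of joint draw below 0.01 m and value of joint button below 0.004 m), for 0.2 s.
2. the cup stands upright on the bench, let go (angle between cup's own z axis and vertical below 0.1 rad and height (world z) of cup between -0.006 and 0.006 m and contact force between the fingers and cup below 0.1 N and linear speed of cup below 0.02 m/s), for 0.2 s.
3. the lock button is pushed in with the arm still home (value of joint button above 0.006 m and value of joint draw below 0.01 m), for 0.1 s.
At the end, for the whole second after the job is handed in: The fingers hold the post (more than 1 N) with the pointer within 4 mm of the clip's mark along the scale and the arm at rest; the lock button is in (more than 6 mm); all six balls are in the pan; the cup stands upright (within 6 degrees) on the bench, let go (all of step 2 and x of pointer_tip in the frame of clip_mark between -0.004 and 0.004 m and velocity of joint draw between -0.01 and 0.01 m/s and contact force between the fingers and boom above 1 N and horizontal distance between the grasp point and post below 0.03 m and value of joint button above 0.006 m and horizontal distance between each of ball0_center, ball1_center, ball2_center, ball3_center, ball4_center, ball5_center and pan below 0.05 m and z of ball0_center in the frame of pan between 0.005 and 0.04 m and z of ball1_center in the frame of pan between 0.005 and 0.04 m and z of ball2_center in the frame of pan between 0.005 and 0.04 m and z of ball3_center in the frame of pan between 0.005 and 0.04 m and z of ball4_center in the frame of pan between 0.005 and 0.04 m and z of ball5_center in the frame of pan between 0.005 and 0.04 m); the arm keeps its last pose, push and grip.
It fails at once if the marker clip is pushed along the scale by more than 3 mm (distance of clip_mark from where it was at the start of the episode above 0.003 m).
It fails at once if the arm is out of its home by more than 10 mm with the lock not pushed in (value of joint draw above 0.01 m and value of joint button below 0.004 m).
It fails at once if a bystander (jar, spanner, cork ring, stopper) is moved by more than 30 mm (distance of any of jar, spanner, cork_ring, stopper from where it was at the start of the episode above 0.03 m).
It also fails if it takes over 72 s, if anything falls off the work surface, if the arm or the gripper's body presses on something with over 40 N, if the wrist force passes 120 N, or if a joint passes its speed limit or range.

## Working session

There is one attempt and no reset: what is moved stays moved. The work goes in short steps, Python scripts to look and compute and a tool call to move; the robot and the scene stay as the last step left them, time stands still between calls to the robot, and variables do not carry over. Pictures are saved under pics/ and viewed, at most 13 in all, crops included, and the job is handed in when it is done.

Besides the shell and the picture viewer there is one more tool, called after ">>>" in YAML: its name, and indented under it one key for each argument. drive_tool: Moves the arm, as the interface text tells. Its arguments: {"type":"object","properties":{"rows":{"type":"array"},"force":{"type":"number"}},"required":["rows"]}

```bash
mkdir -p pics
cat > h.py <<'E'
import numpy as np, cv2
from rig import manip, eyes, job
def snap(n,f):
    im=eyes.get_image(n); cv2.imwrite('pics/'+f,im[:,:,::-1]); return im
def proj(n,P):
    c=eyes.get_calibration(n); K=np.array(c['camera_matrix']); V=np.array(c['view'])
    p=np.c_[np.atleast_2d(P),np.ones(len(np.atleast_2d(P)))]@V.T
    q=np.c_[p[:,0],-p[:,1],-p[:,2]]@K.T
    return q[:,:2]/q[:,2:]
def ray(n,uv,z):
    c=eyes.get_calibration(n); K=np.array(c['camera_matrix']); V=np.array(c['view'])
    uv=np.atleast_2d(uv); d=np.c_[uv,np.ones(len(uv))]@np.linalg.inv(K).T
    d=d*[1,-1,-1]; R=V[:3,:3]; o=-R.T@V[:3,3]; d=d@R
    return o+d*((z-o[2])/d[:,2])[:,None]
E
python3 - <<'E'
from h import *
for n in('top','side'):
    im=snap(n,n+'0.png'); c=eyes.get_calibration(n); print(c); V=np.array(c['view']); print(-V[:3,:3].T@V[:3,3])
a=cv2.imread('pics/top0.png');cv2.imwrite('pics/top0b.png',cv2.resize(a,(784,588),interpolation=cv2.INTER_CUBIC))
a=cv2.imread('pics/side0.png');cv2.imwrite('pics/side0b.png',cv2.resize(a,(784,588),interpolation=cv2.INTER_CUBIC))
print(manip.get_state())
E
```

```text
{'camera_matrix': array([[440.31455647,   0.        , 279.93779162],
       [  0.        , 440.31455647, 208.25857863],
       [  0.        ,   0.        ,   1.        ]]), 'view': array([[ 0.02374787, -0.99936666, -0.02650133, -0.01697366],
       [ 0.99898004,  0.02270365,  0.03903112, -0.52887651],
       [-0.03840472, -0.02740121,  0.99888651, -1.04324015],
       [ 0.        ,  0.        ,  0.        ,  1.        ]])}
[ 0.48867482 -0.03354152  1.06227133]
{'camera_matrix': array([[524.70708536,   0.        , 294.03935807],
       [  0.        , 524.70708536, 207.49981331],
       [  0.        ,   0.        ,   1.        ]]), 'view': array([[-0.99936089, -0.03511835, -0.00667219,  0.52364698],
       [ 0.01291565, -0.52877848,  0.84866159, -0.10487341],
       [-0.03333171,  0.84803303,  0.52889411, -0.97428233],
       [ 0.        ,  0.        ,  0.        ,  1.        ]])}
[0.49219233 0.78915841 0.60778809]
{'clock': 0.1, 'qpos': array([ 9.89992689e-01,  2.76505151e-01,  1.50599316e+00, -1.03223694e-05,
        1.36073174e+00, -1.21015732e-01]), 'qd': array([ 0.00211217, -0.00196728, -0.0039988 , -0.00010206, -0.00071465,
       -0.00106541]), 'effort': array([ 1.25805586e-04, -4.17700803e+01, -2.46404386e+01, -3.10948062e-04,
        5.79209067e-03,  3.10125408e-06]), 'position': array([0.2549228 , 0.51488895, 0.24154672]), 'ee_rot': array([-2.76690709e-04,  2.27873139e-01,  9.73690486e-01, -7.70543821e-04]), 'contact_force': array([-0.29313569, -0.12490837,  0.27981374]), 'moment': array([-0.02310607, -0.02141726,  0.00378433]), 'gripper_force': 0.0, 'width': 0.08548511631691529}
```

View pics/top0b.png

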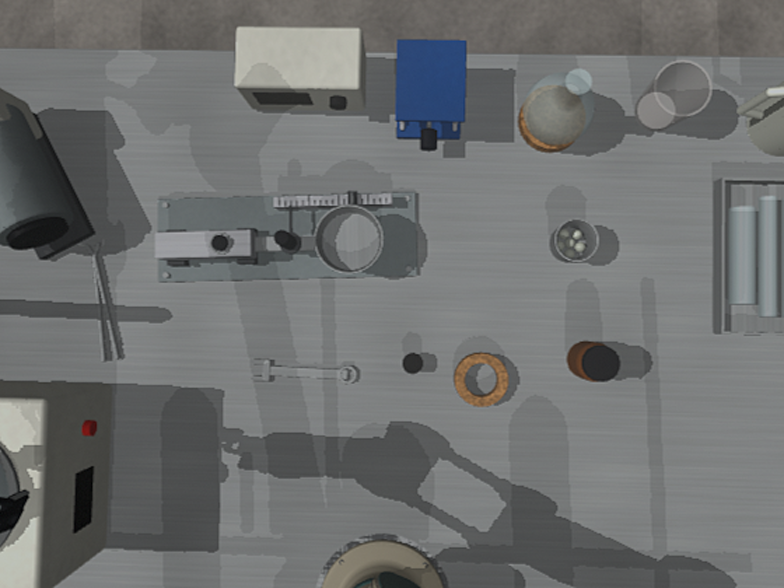

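View pics/side0b.png

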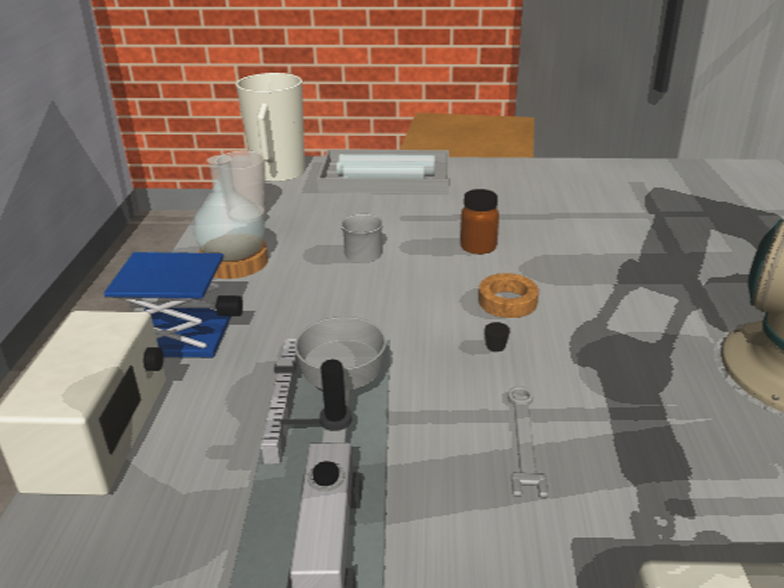

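The top view shows the stage with its plate at (158–418, 191–282) in the enlarged picture. Button is at (220,243), post at (287,241), pan at (350,239), clip at (351,198) and cup at (576,241). The jar is at (600,361). In the side view the arm lies left of the scene and nothing blocks the stage. Next I'll measure these positions.

Run:
```python
from h import *
a=cv2.imread('pics/top0.png');s=cv2.imread('pics/side0.png')
t=lambda U:(np.array(U)+.5)/1.4-.5
for nm,U,z in[('button',(220,243),.080),('post',(287,240),.124),('pan',(350,239),.082),('clip',(351,195),.053),('cup',(576,241),.058),('jar',(601,361),.095),('c1',(158,197),.008),('c2',(418,191),.008),('c3',(418,276),.008),('c4',(158,282),.008),('ring',(482,379),.025),('stop',(413,363),.03)]:
    print(nm,ray('top',t(U),z)[0].round(4))
for nm,U,z in[('button',(326,473),.080),('post',(333,366),.124),('pan',(342,348),.082),('clip',(288,350),.053),('cup',(362,224),.058)]:
    print('side',nm,ray('side',t(U),z)[0].round(4))
c1=cv2.resize(a[125:205,105:305],(800,320),interpolation=cv2.INTER_CUBIC)
c2=cv2.resize(s[230:350,180:290],(257,280),interpolation=cv2.INTER_CUBIC)
c3=cv2.resize(a[145:200,380:440],(305,280),interpolation=cv2.INTER_CUBIC)
o=np.zeros((600,800,3),np.uint8);o[:320]=c1;o[320:,:257]=c2;o[320:,270:575]=c3
cv2.imwrite('pics/z.png',o)
```

```text
button [0.5988 0.2728 0.08  ]
post [0.6006 0.1555 0.124 ]
pan [0.6093 0.0628 0.082 ]
clip [0.6859 0.0659 0.053 ]
cup [ 0.6165 -0.3026  0.058 ]
jar [ 0.4258 -0.3334  0.095 ]
c1 [0.6849 0.4067 0.008 ]
c2 [ 0.7037 -0.0451  0.008 ]
c3 [ 0.5572 -0.0483  0.008 ]
c4 [0.5369 0.401  0.008 ]
ring [ 0.3863 -0.1586  0.025 ]
stop [ 0.4103 -0.0429  0.03  ]
side button [0.5972 0.28   0.08  ]
side post [0.6017 0.1678 0.124 ]
side pan [0.6048 0.0785 0.082 ]
side clip [0.679  0.0454 0.053 ]
side cup [ 0.6168 -0.2993  0.058 ]
```

View pics/z.png

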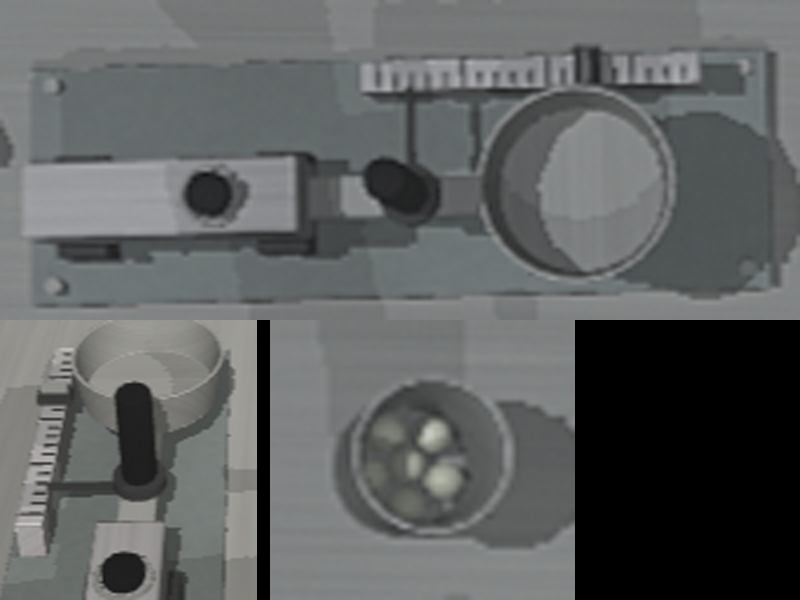

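The crop shows the button at (209,193), post top at about (384,180), pan rim centre at (578,183), clip at (588,65) and pointer at X≈410. The cup rim centre is at (433,455). I'll fit the stage pose from these.

Run:
```python
from h import *
from scipy.optimize import least_squares
T=lambda X,Y:((X+.5)/4-.5+105,(Y+.5)/4-.5+125)
L=[('button',(-.05,0,.08),T(209,193)),('post',(.06,0,.124),T(384,180)),('pan',(.16,0,.082),T(578,183)),
('c4',(-.18,-.057,.008),T(33,306)),('c1',(-.18,.089,.008),T(33,65)),('c2',(.27,.089,.008),T(768,49)),('c3',(.27,-.057,.008),T(779,288)),
('s1',(.03,.063,.038),T(362,93)),('s2',(.03,.081,.038),T(361,66)),('s3',(.23,.063,.038),T(700,80)),('s4',(.23,.081,.038),T(700,53)),
('slv',(0,.022,.07),T(298,156)),('slv2',(0,-.022,.07),T(298,235))]
S=np.array([l[1] for l in L]);U=np.array([l[2] for l in L])
def W(p,S):
    c,s=np.cos(p[2]),np.sin(p[2]); S=np.atleast_2d(S)
    return np.c_[p[0]+c*S[:,0]-s*S[:,1],p[1]+s*S[:,0]+c*S[:,1],S[:,2]]
r=least_squares(lambda p:(proj('top',W(p,S))-U).ravel(),[.6,.22,-1.57],loss='soft_l1')
p=r.x;print(p)
for l,e in zip(L,(proj('top',W(p,S))-U)):print(l[0],e.round(2))
for n in('post','pan','button'):
    s=[l[1] for l in L if l[0]==n];print(n,W(p,s).round(4),'side px zoom',(proj('side',W(p,s))*1.4).round(0))
def toS(w):
    d=w[:,:2]-p[:2];c,s=np.cos(p[2]),np.sin(p[2]);return np.c_[c*d[:,0]+s*d[:,1],-s*d[:,0]+c*d[:,1]]
print('clip body',toS(ray('top',T(588,65),.043)),'fin',toS(ray('top',T(587,65),.053)))
print('pointer',toS(ray('top',T(410,120),.044)))
print('cup rim',ray('top',((433-270+.5)/5.083-.5+380,(455-320+.5)/5.09-.5+145),.058))
# side crop: zoom 2.333, clip
q=lambda X,Y:((X+.5)/2.333-.5+180,(Y-320+.5)/2.333-.5+230)
print('side clip',toS(ray('side',q(53,391),.053)),'side pan',(q(150,359)),'side ptr',toS(ray('side',q(80,487),.044)))
np.save('stage.npy',p)
```

```text
[ 0.60173067  0.22434239 -1.52406485]
button [-0.53  0.27]
post [ 0.18 -0.24]
pan [-0.05  0.22]
c4 [-0.37  0.37]
c1 [-0.84  0.79]
c2 [ 0.2  -0.41]
c3 [-1.06  0.29]
s1 [ 0.11 -0.15]
s2 [ 0.24 -1.  ]
s3 [0.54 0.75]
s4 [ 0.36 -0.13]
slv [ 0.22 -0.14]
slv2 [ 0.49 -0.65]
post [[0.6045 0.1644 0.124 ]] side px zoom [[331. 364.]]
pan [[0.6092 0.0645 0.082 ]] side px zoom [[340. 341.]]
button [[0.5994 0.2743 0.08  ]] side px zoom [[324. 468.]]
clip body [[0.16371356 0.07450658]] fin [[0.16400378 0.07256572]]
pointer [[0.05898677 0.04489852]]
cup rim [[ 0.6185386  -0.30340557  0.058     ]]
side clip [[0.1527103  0.07034214]] side pan (244.0092156022289, 246.43099014144877) side ptr [[0.05779029 0.04000344]]
```

```bash
cat >> h.py <<'E'
from scipy.spatial.transform import Rotation as Ro
def pose(az,pitch,roll=0):
    "tool pointing at azimuth az, pitch below horizontal, deg; closing line level, rolled about tool z"
    a,p=np.radians([az,pitch]); z=np.array([np.cos(p)*np.cos(a),np.cos(p)*np.sin(a),-np.sin(p)])
    y=np.array([np.sin(a),-np.cos(a),0]); M=Ro.from_matrix(np.c_[np.cross(y,z),y,z])
    return Ro.from_rotvec(np.radians(roll)*z)*M
def cur():
    s=manip.get_state();w=s['ee_rot'];return np.array(s['position']),Ro.from_quat([w[1],w[2],w[3],w[0]]),s
def go(P,R,c=None):
    p,r,s=cur() if c is None else c
    rv=(R*r.inv()).as_rotvec(); d=(np.array(P)-p)*100
    print('turn',rv.round(3),'shift cm',d.round(2),'min rows',np.ceil(max(np.linalg.norm(rv)/.186,np.linalg.norm(d)/6.25)))
    return np.array(P),R
E
python3 - <<'E'
from h import *
R=pose(-26,30); cup=np.array([.6185,-.3034,.028]); z=R.as_matrix()[:,2]
g=cup+z*.010; print(g,g-z*.12)
D=pose(-26,90);c=cur()
print((D*c[1].inv()).as_rotvec())
A=go([.45,-.22,.25],D); B=go(g-z*.12,R,(A[0],A[1],0)); go(g,R,(B[0],B[1],0))
E
```

```text
[ 0.62628378 -0.30719641  0.023     ] [ 0.53287837 -0.26163954  0.083     ]
[-1.38886613e-03 -2.15903124e-03 -3.13559147e+00]
turn [-1.000e-03 -2.000e-03 -3.136e+00] shift cm [ 19.51 -73.49   0.85] min rows 17.0
turn [-0.459 -0.941 -0.   ] shift cm [  8.29  -4.16 -16.7 ] min rows 6.0
turn [0. 0. 0.] shift cm [ 9.34 -4.56 -6.  ] min rows 2.0
```

>>> drive_tool:
  rows:
    - [[0,0,-0.174],[1.1,-4.1,0.1],8.54]
    - [[0,0,-0.174],[1.1,-4.1,0.1],8.54]
    - [[0,0,-0.174],[1.1,-4.1,0.1],8.54]
    - [[0,0,-0.174],[1.1,-4.1,0.1],8.54]
    - [[0,0,-0.174],[1.1,-4.1,0.1],8.54]
    - [[0,0,-0.174],[1.1,-4.1,0.1],8.54]
    - [[0,0,-0.174],[1.1,-4.1,0.1],8.54]
    - [[0,0,-0.174],[1.1,-4.1,0.1],8.54]
  force: 30

```text
clock: 1.1
position: [0.3431, 0.1859, 0.2502]
ee_rot: [0.0, 0.801, 0.599, -0.0]
contact_force: [-0.0, -0.4, -0.2]
width: 0.0854
gripper_force: 0.0
```

>>> drive_tool:
  rows:
    - [[0,0,-0.174],[1.1,-4.1,0],8.54]
    - [[0,0,-0.174],[1.1,-4.1,0],8.54]
    - [[0,0,-0.174],[1.1,-4.1,0],8.54]
    - [[0,0,-0.174],[1.1,-4.1,0],8.54]
    - [[0,0,-0.174],[1.1,-4.1,0],8.54]
    - [[0,0,-0.174],[1.1,-4.1,0],8.54]
    - [[0,0,-0.174],[1.1,-4.1,0],8.54]
    - [[0,0,-0.174],[1.1,-4.1,0],8.54]

```text
clock: 2.1
position: [0.4311, -0.142, 0.25]
ee_rot: [-0.0, 0.999, -0.054, -0.0]
contact_force: [0.8, 0.1, 0.2]
width: 0.0857
gripper_force: 0.0
```

>>> drive_tool:
  rows:
    - [[0,0,-0.174],[0.5,-4.1,0],8.54]
    - [[0,0,-0.174],[0.5,-4.1,0],8.54]
    - [[0,0,0],[0,0,0],8.54]
    - [[0,0,0],[0,0,0],8.54]

```text
clock: 2.6
position: [0.4407, -0.2221, 0.2498]
ee_rot: [-0.001, 0.975, -0.223, -0.001]
contact_force: [0.1, -0.7, 0.3]
width: 0.0854
gripper_force: 0.0
```

Run:
```python
from h import *
R=pose(-26,30); cup=np.array([.6185,-.3034,.028]); z=R.as_matrix()[:,2]
g=cup+z*.010
s=manip.get_state();print(s['clock'],s['qpos'].round(3),s['position'].round(3))
B=go(g-z*.12,R)
```

```text
2.6 [-6.080e-01  1.490e-01  1.655e+00  1.000e-03  1.339e+00  1.412e+00] [ 0.441 -0.222  0.25 ]
turn [-0.459 -0.943 -0.004] shift cm [  9.22  -3.96 -16.68] min rows 6.0
```

>>> drive_tool:
  rows:
    - [[-0.0655,-0.1347,0],[1.32,-0.57,-2.0],8.54]
    - [[-0.0655,-0.1347,0],[1.32,-0.57,-2.0],8.54]
    - [[-0.0655,-0.1347,0],[1.32,-0.57,-2.0],8.54]
    - [[-0.0655,-0.1347,0],[1.32,-0.57,-2.0],8.54]
    - [[-0.0655,-0.1347,0],[1.32,-0.57,-2.0],8.54]
    - [[-0.0655,-0.1347,0],[1.32,-0.57,-2.0],8.54]
    - [[-0.0655,-0.1347,0],[1.32,-0.57,-2.0],8.54]
    - [[0,0,0],[0,0,0],8.54]

```text
clock: 3.6
position: [0.5268, -0.2093, 0.1579]
ee_rot: [0.02, 0.919, -0.181, 0.35]
contact_force: [-0.6, 0.5, -0.1]
width: 0.0855
gripper_force: 0.0
```

Run:
```python
from h import *
R=pose(-26,30); cup=np.array([.6185,-.3034,.028]); z=R.as_matrix()[:,2]
g=cup+z*.010
s=manip.get_state();print(s['clock'],s['qpos'].round(3),s['position'].round(3))
go(g,R)
im=snap('top','t1.png');sd=snap('side','s1.png')
o=np.zeros((420,800,3),np.uint8)
o[:,:400]=cv2.resize(im[130:235+105,340:540,::-1],(400,420));o[:,400:]=cv2.resize(sd[100:310,200:400,::-1],(400,420));cv2.imwrite('pics/v1.png',o)
```

```text
3.6 [-0.672  0.115  2.232  1.158  0.297  0.242] [ 0.527 -0.209  0.158]
turn [-0.215 -0.272 -0.112] shift cm [  9.95  -9.79 -13.49] min rows 4.0
```

View pics/v1.png

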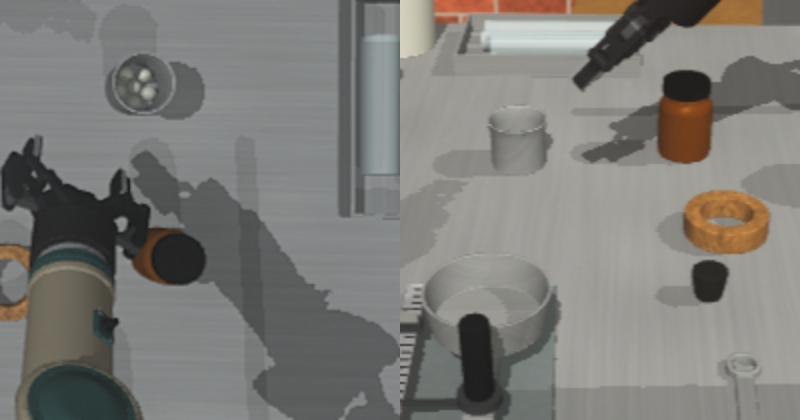

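The top view shows the gripper short of its target, with its right finger beside the jar but clear of it. The cup is undisturbed at (140,85). The wrist is near its singularity and slow there, so I'll finish the turn at this height before going down.

>>> drive_tool:
  rows:
    - [[-0.043,-0.055,-0.022],[0.4,-0.8,0],8.54]
    - [[-0.043,-0.055,-0.022],[0.4,-0.8,0],8.54]
    - [[-0.043,-0.055,-0.022],[0.4,-0.8,0],8.54]
    - [[-0.043,-0.055,-0.022],[0.4,-0.8,0],8.54]
    - [[-0.043,-0.055,-0.022],[0.4,-0.8,0],8.54]
    - [[0,0,0],[0,0,0],8.54]

```text
clock: 4.45
position: [0.548, -0.2272, 0.1594]
ee_rot: [0.067, 0.871, -0.184, 0.451]
contact_force: [-0.1, -1.1, -0.5]
width: 0.085
gripper_force: 0.0
```

Run:
```python
from h import *
R=pose(-26,30); cup=np.array([.6185,-.3034,.028]); z=R.as_matrix()[:,2]
g=cup+z*.010
s=manip.get_state();print(s['clock'],s['qpos'].round(3),s['position'].round(3))
go(g-.06*z,R)
```

```text
4.45 [-0.656  0.199  2.378  2.529  0.431 -1.122] [ 0.548 -0.227  0.159]
turn [-0.086 -0.073 -0.066] shift cm [  3.16  -5.72 -10.64] min rows 2.0
```

>>> drive_tool:
  rows:
    - [[-0.014,-0.012,-0.011],[0.6,-1.0,-1.0],8.54]
    - [[-0.014,-0.012,-0.011],[0.6,-1.0,-1.0],8.54]
    - [[-0.014,-0.012,-0.011],[0.5,-1.0,-1.7],8.54]
    - [[-0.014,-0.012,-0.011],[0.5,-0.9,-1.7],8.54]
    - [[-0.014,-0.012,-0.011],[0.5,-0.9,-1.7],8.54]
    - [[-0.014,-0.012,-0.011],[0.3,-0.5,-1.7],8.54]
    - [[0,0,0],[0.2,-0.4,-1.8],8.54]
    - [[0,0,0],[0,0,0],8.54]

```text
clock: 5.45
position: [0.5817, -0.2842, 0.0533]
ee_rot: [0.111, 0.844, -0.195, 0.488]
contact_force: [-0.0, 0.8, 0.2]
width: 0.0853
gripper_force: 0.0
```

Run:
```python
from h import *
R=pose(-26,30); cup=np.array([.6185,-.3034,.028]); z=R.as_matrix()[:,2]
g=cup+z*.010
s=manip.get_state();print(s['clock'],s['qpos'].round(3),s['position'].round(3))
go(g,R)
im=snap('top','t2.png');sd=snap('side','s2.png')
o=np.zeros((420,800,3),np.uint8)
o[:,:400]=cv2.resize(im[130:235+105,340:540,::-1],(400,420));o[:,400:]=cv2.resize(sd[100:310,200:400,::-1],(400,420));cv2.imwrite('pics/v2.png',o)
```

```text
5.45 [-0.664  0.605  2.451  2.915  0.963 -1.545] [ 0.582 -0.284  0.053]
turn [-0.003  0.001 -0.003] shift cm [ 4.46 -2.3  -3.03] min rows 1.0
```

View pics/v2.png

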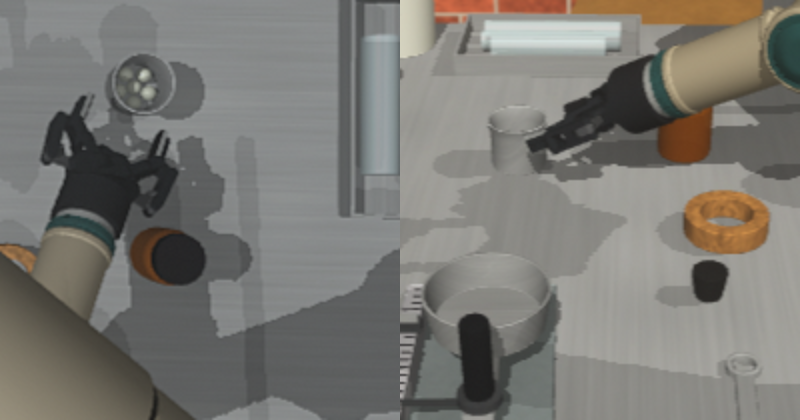

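The top view shows the open fingers at (90,97) and (165,132), centred on the cup along the approach line. The jar is clear, so I'll move in and grip.

>>> drive_tool:
  rows:
    - [[0,0,0],[0.9,-0.46,-0.6],8.54]
    - [[0,0,0],[0.9,-0.46,-0.6],8.54]
    - [[0,0,0],[0.9,-0.46,-0.6],8.54]
    - [[0,0,0],[0.9,-0.46,-0.6],8.54]
    - [[0,0,0],[0.86,-0.46,-0.63],8.54]
    - [[0,0,0],[0,0,0],8.54]

```text
clock: 6.3
position: [0.6256, -0.3086, 0.0234]
ee_rot: [0.113, 0.843, -0.195, 0.488]
contact_force: [0.4, -0.0, 0.1]
width: 0.0858
gripper_force: 0.0
```

>>> drive_tool:
  rows:
    - [[0,0,0],[0,0,0],6.0]
    - [[0,0,0],[0,0,0],6.0]
    - [[0,0,0],[0,0,0],6.0]
    - [[0,0,0],[0,0,0],6.0]
    - [[0,0,0],[0,0,0],6.0]
    - [[0,0,0],[0,0,0],6.0]
  force: 35

```text
clock: 7.05
position: [0.6248, -0.3082, 0.024]
ee_rot: [0.113, 0.843, -0.195, 0.488]
contact_force: [-0.5, 1.0, 0.8]
width: 0.0634
gripper_force: 38.5
```

>>> drive_tool:
  rows:
    - [[0,0,0],[0,0.1,1.0],6.0]
    - [[0,0,0],[0,0.3,2.0],6.0]
    - [[0,0,0],[0,0.5,2.5],6.0]
    - [[0,0,0],[-0.3,0.8,2.8],6.0]
    - [[0,0,0],[-0.3,1.2,2.8],6.0]
    - [[0,0,0],[-0.3,1.6,2.0],6.0]
    - [[0,0,0.05],[-0.2,2.0,1.0],6.0]
    - [[0,0,0.08],[0,2.0,0],6.0]

```text
clock: 8.05
position: [0.6137, -0.2217, 0.1668]
ee_rot: [0.081, 0.854, -0.138, 0.495]
contact_force: [-0.1, 0.2, -1.6]
width: 0.0634
gripper_force: 38.7
```

Run:
```python
from h import *
s=manip.get_state();print(s['clock'],s['qpos'].round(3),s['position'].round(3),s['width'],s['gripper_force'])
go([.62,0,.165],pose(30,30))
```

```text
8.05 [-0.57   0.297  2.33   2.731  0.561 -1.344] [ 0.614 -0.222  0.167] 0.06336297325310448 38.73224727809429
turn [0.001 0.003 0.845] shift cm [ 0.63 22.17 -0.18] min rows 5.0
```

>>> drive_tool:
  rows:
    - [[0,0,0.106],[0.08,2.5,0],6.0]
    - [[0,0,0.106],[0.08,2.8,0],6.0]
    - [[0,0,0.106],[0.08,3.0,0],6.0]
    - [[0,0,0.106],[0.08,3.0,0],6.0]
    - [[0,0,0.106],[0.08,3.0,0],6.0]
    - [[0,0,0.106],[0.08,3.0,0],6.0]
    - [[0,0,0.106],[0.08,2.8,0],6.0]
    - [[0,0,0.106],[0.08,2.0,0],6.0]

```text
clock: 9.05
position: [0.6194, -0.0009, 0.1651]
ee_rot: [-0.13, 0.836, 0.226, 0.483]
contact_force: [1.2, -0.2, -1.3]
width: 0.0638
gripper_force: 38.7
```

Run:
```python
from h import *
p,r,s=cur();print(s['clock'],s['qpos'].round(3),p.round(3),s['width'],s['gripper_force'])
go([.62,0,.165],pose(30,30))
M=r.as_matrix(); axis0=None
# cup axis in the tool frame, as gripped upright at pose(-26,30)
a_t=pose(-26,30).inv().apply([0,0,1]); Rp=pose(30,30)
pan=np.array([.6092,.0645])
for roll in(-80,-100,-110,-120,-130,-140,100,120,130):
    z=Rp.as_matrix()[:,2]; R=pose(30,30,roll); a=R.apply(a_t); d=np.array([0,0,-1.])+a[2]*a; d/=np.linalg.norm(d)
    lip=.030*a+.036*d-.008*z   # relative to TCP
    f=R.as_matrix()[:,1]; lowf=(-.058*f*np.sign(f[2])-.011*z*0)
    print(roll,'tilt',np.degrees(np.arccos(a[2])).round(1),'open az',np.degrees(np.arctan2(a[1],a[0])).round(),'lip',lip.round(3),'finger',lowf.round(3))
```

```text
9.05 [-0.592  0.338  2.245  1.643  0.896 -0.916] [ 0.619 -0.001  0.165] 0.06378496643401564 38.73462617397308
turn [ 0.001  0.001 -0.004] shift cm [ 0.06  0.09 -0.01] min rows 1.0
-80 tilt 67.7 open az 143.0 lip [-0.039  0.022 -0.018] finger [-0.03  -0.006 -0.049]
-100 tilt 83.1 open az 151.0 lip [-0.036  0.013 -0.028] finger [-0.02  -0.023 -0.049]
-110 tilt 90.4 open az 156.0 lip [-0.033  0.009 -0.032] finger [-0.014 -0.031 -0.047]
-120 tilt 97.2 open az 161.0 lip [-0.03   0.005 -0.035] finger [-0.007 -0.038 -0.044]
-130 tilt 103.4 open az 167.0 lip [-0.026  0.001 -0.038] finger [-0.001 -0.043 -0.038]
-140 tilt 108.9 open az 174.0 lip [-0.023 -0.002 -0.04 ] finger [ 0.006 -0.048 -0.032]
100 tilt 83.1 open az -91.0 lip [-0.006 -0.038 -0.028] finger [-0.03  -0.006 -0.049]
120 tilt 97.2 open az -101.0 lip [-0.011 -0.028 -0.035] finger [-0.036  0.013 -0.044]
130 tilt 103.4 open az -107.0 lip [-0.012 -0.023 -0.038] finger [-0.038  0.021 -0.038]
```

>>> drive_tool:
  rows:
    - [[0.1,0.058,-0.067],[0,0,0],6.0]
    - [[0.131,0.0756,-0.0873],[0,0,0],6.0]
    - [[0.131,0.0756,-0.0873],[0,0,0],6.0]
    - [[0.131,0.0756,-0.0873],[0,0,0],6.0]
    - [[0.131,0.0756,-0.0873],[0.1,0.5,0],6.0]
    - [[0.131,0.0756,-0.0873],[0.1,1.0,0],6.0]
    - [[0.0,0.0,0.0],[0.1,2.0,0],6.0]
    - [[0,0,0],[0,2.5,-0.2],6.0]

```text
clock: 10.05
position: [0.6233, 0.0576, 0.1633]
ee_rot: [-0.345, 0.841, -0.207, 0.362]
contact_force: [1.0, 0.4, -2.6]
width: 0.0636
gripper_force: 38.8
```

>>> drive_tool:
  rows:
    - [[0,0,0],[0,2.3,-0.2],6.0]
    - [[0,0,0],[0,1.2,-0.2],6.0]
    - [[0,0,0],[0,0.4,-0.1],6.0]
    - [[0,0,0],[0,0,0],6.0]

```text
clock: 10.55
position: [0.6231, 0.0968, 0.158]
ee_rot: [-0.345, 0.841, -0.207, 0.361]
contact_force: [-0.4, 1.4, -2.3]
width: 0.0637
gripper_force: 38.8
```

Run:
```python
from h import *
p,r,s=cur();print(s['clock'],s['qpos'].round(3),p.round(3),s['width'],s['gripper_force'])
go([.622,.098,.158],pose(30,30,58))
im=snap('top','t3.png');sd=snap('side','s3.png')
o=np.zeros((420,800,3),np.uint8)
o[:,:400]=cv2.resize(im[110:215,180:280,::-1],(400,420));o[:,400:]=cv2.resize(sd[180:330,180:323,::-1],(400,420));cv2.imwrite('pics/v3.png',o)
```

```text
10.55 [-0.347  0.33   2.305  1.927  0.783 -0.014] [0.623 0.097 0.158] 0.06368055205506071 38.83370624855161
turn [ 0.006  0.003 -0.002] shift cm [-0.11  0.12 -0.  ] min rows 1.0
```

View pics/v3.png

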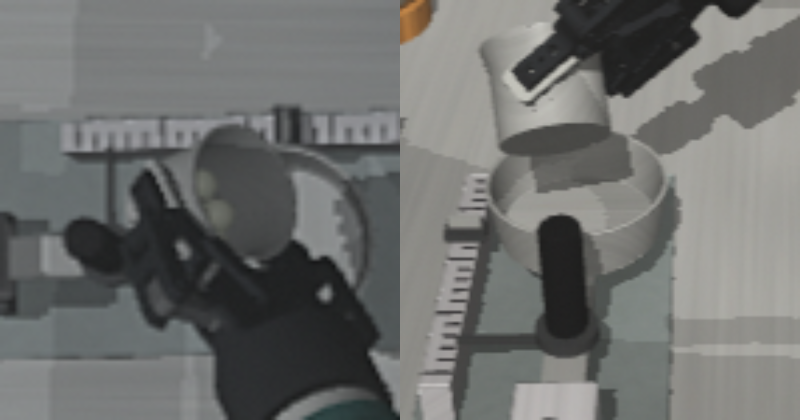

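The cup is tilted over the pan with the balls still inside, and the lower finger is clear of the post. I'll keep rolling slowly.

>>> drive_tool:
  rows:
    - [[0.075,0.0433,-0.05],[0,0.2,0],6.0]
    - [[0.075,0.0433,-0.05],[0,0.2,0],6.0]
    - [[0.075,0.0433,-0.05],[0,0.1,0],6.0]
    - [[0.075,0.0433,-0.05],[0,0,0],6.0]
    - [[0.06,0.0346,-0.04],[0,0,0],6.0]
    - [[0.045,0.026,-0.03],[0,0,0],6.0]
    - [[0.045,0.026,-0.03],[0,0,0],6.0]
    - [[0.045,0.026,-0.03],[0,0,0],6.0]

```text
clock: 11.65
position: [0.6236, 0.1008, 0.158]
ee_rot: [-0.444, 0.728, -0.47, 0.229]
contact_force: [-0.1, 0.5, -2.5]
width: 0.0635
gripper_force: 38.8
```

>>> drive_tool:
  rows:
    - [[0.045,0.026,-0.03],[0,0,0],6.0]
    - [[0.045,0.026,-0.03],[0,0,0],6.0]
    - [[0.045,0.026,-0.03],[0,0,0],6.0]
    - [[0.045,0.026,-0.03],[0,0,0],6.0]
    - [[0.045,0.026,-0.03],[0,0,0],6.0]
    - [[0.045,0.026,-0.03],[0,0,0],6.0]
    - [[0.045,0.026,-0.03],[0,0,0],6.0]
    - [[0.045,0.026,-0.03],[0,0,0],6.0]

```text
clock: 12.65
position: [0.6236, 0.1008, 0.158]
ee_rot: [0.486, -0.596, 0.629, -0.117]
contact_force: [0.3, -0.3, -0.1]
width: 0.0636
gripper_force: 39.2
```

>>> drive_tool:
  rows:
    - [[0.045,0.026,-0.03],[0,0,0],6.0]
    - [[0.045,0.026,-0.03],[0,0,0],6.0]
    - [[0.045,0.026,-0.03],[0,0,0],6.0]
    - [[0.045,0.026,-0.03],[0,0,0],6.0]
    - [[0,0,0],[0,0,0],6.0]
    - [[0,0,0],[0,0,0],6.0]
    - [[0,0,0],[0,0,0],6.0]
    - [[0,0,0],[0,0,0],6.0]

```text
clock: 13.65
position: [0.6233, 0.1017, 0.1579]
ee_rot: [0.496, -0.517, 0.695, -0.058]
contact_force: [0.1, 0.3, -0.9]
width: 0.0637
gripper_force: 39.2
```

Run:
```python
from h import *
p,r,s=cur();print(s['clock'],s['qpos'].round(3),p.round(3),s['width'],s['gripper_force'])
a_t=pose(-26,30).inv().apply([0,0,1]);print('cup axis',r.apply(a_t))
im=snap('top','t4.png');sd=snap('side','s4.png')
o=np.zeros((420,800,3),np.uint8)
o[:,:400]=cv2.resize(im[110:215,180:280,::-1],(400,420));o[:,400:]=cv2.resize(sd[180:330,180:323,::-1],(400,420));cv2.imwrite('pics/v4.png',o)
```

```text
13.65 [-0.335  0.329  2.305  1.937  0.777  1.367] [0.623 0.102 0.158] 0.06367135589336671 39.20436976477504
cup axis [-0.35149475 -0.88861282 -0.29465013]
```

View pics/v4.png

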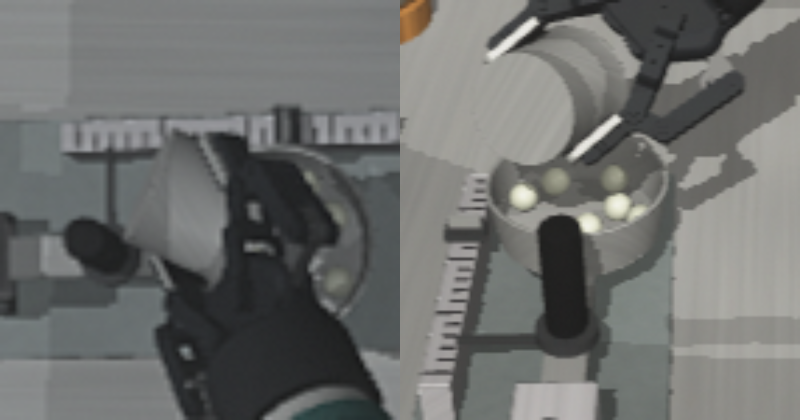

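The side view shows all six balls in the pan, at about (522,197), (556,180), (612,177), (618,206), (590,222) and (638,212). The cup is empty, so I'll raise it, roll it back and return it.

>>> drive_tool:
  rows:
    - [[0,0,0],[0,-0.2,1.5],6.0]
    - [[0,0,0],[0,-0.8,2.0],6.0]
    - [[-0.06,-0.035,0.04],[0,-2.0,1.5],6.0]
    - [[-0.131,-0.0756,0.0873],[0,-3.0,0.5],6.0]
    - [[-0.131,-0.0756,0.0873],[0,-3.0,0],6.0]
    - [[-0.131,-0.0756,0.0873],[0,-3.0,0],6.0]
    - [[-0.131,-0.0756,0.0873],[0,-3.0,0],6.0]
    - [[-0.131,-0.0756,0.0873],[0,-3.0,0],6.0]

```text
clock: 14.75
position: [0.623, -0.079, 0.2129]
ee_rot: [-0.413, 0.779, -0.378, 0.281]
contact_force: [0.5, 0.0, -1.6]
width: 0.0635
gripper_force: 39.2
```

>>> drive_tool:
  rows:
    - [[-0.131,-0.0756,0.0873],[0,-1.5,0],6.0]
    - [[-0.131,-0.0756,0.0873],[0,-1.0,0],6.0]
    - [[-0.131,-0.0756,0.0873],[0,-1.0,0],6.0]
    - [[-0.131,-0.0756,0.0873],[0,-1.0,0],6.0]
    - [[-0.131,-0.0756,0.0873],[0,-1.0,0],6.0]
    - [[-0.131,-0.0756,0.0873],[0,-1.0,0],6.0]
    - [[-0.131,-0.0756,0.0873],[0,-1.0,0],6.0]
    - [[0,0,0],[0,0,0],6.0]

```text
clock: 15.75
position: [0.6234, -0.1538, 0.2129]
ee_rot: [-0.179, 0.855, 0.134, 0.467]
contact_force: [0.1, 0.9, -0.7]
width: 0.0633
gripper_force: 39.2
```

Run:
```python
from h import *
p,r,s=cur();print(s['clock'],s['qpos'].round(3),p.round(3),s['width'],s['gripper_force'])
go([.619,-.14,.165],pose(30,30))
go([.6137,-.2217,.165],pose(-17,30),(np.array([.62,-.1,.165]),pose(30,30),0))
```

```text
15.75 [-0.856  0.342  2.015  1.301  1.081 -0.455] [ 0.623 -0.154  0.213] 0.06333264589696755 39.20788435265422
turn [-0.159 -0.091  0.108] shift cm [-0.44  1.38 -4.79] min rows 2.0
turn [-0.    0.   -0.82] shift cm [ -0.63 -12.17   0.  ] min rows 5.0
```

>>> drive_tool:
  rows:
    - [[-0.08,-0.046,0.054],[0,0,0],6.0]
    - [[-0.08,-0.046,0.054],[0,0,0],6.0]
    - [[0,0,-0.137],[-0.1,-0.8,0],6.0]
    - [[0,0,-0.137],[-0.1,-1.1,0],6.0]
    - [[0,0,-0.137],[-0.2,-1.2,0],6.0]
    - [[0,0,-0.137],[-0.2,-1.2,0],6.0]
    - [[0,0,-0.137],[-0.2,-1.2,0],6.0]
    - [[0,0,-0.137],[-0.2,-1.2,0],6.0]

```text
clock: 16.75
position: [0.6141, -0.2179, 0.2142]
ee_rot: [0.069, 0.857, -0.117, 0.497]
contact_force: [1.2, -0.6, -0.4]
width: 0.0633
gripper_force: 39.2
```

Run:
```python
from h import *
p,r,s=cur();print(s['clock'],s['qpos'].round(3),p.round(3),s['width'],s['gripper_force'])
go([.6248,-.3082,.10],pose(-26,30))
```

```text
16.75 [-0.604  0.193  2.268  2.427  0.446 -1.078] [ 0.614 -0.218  0.214] 0.06333298895194306 39.23546506091952
turn [ 0.003  0.004 -0.182] shift cm [  1.07  -9.03 -11.42] min rows 3.0
```

>>> drive_tool:
  rows:
    - [[0,0,-0.026],[0.15,-1.3,-1.0],6.0]
    - [[0,0,-0.026],[0.15,-1.3,-1.6],6.0]
    - [[0,0,-0.026],[0.15,-1.3,-1.8],6.0]
    - [[0,0,-0.026],[0.15,-1.3,-1.8],6.0]
    - [[0,0,-0.026],[0.15,-1.3,-1.8],6.0]
    - [[0,0,-0.026],[0.15,-1.3,-1.8],6.0]
    - [[0,0,-0.026],[0.15,-1.2,-1.6],6.0]
    - [[0,0,0],[0,0,0],6.0]

```text
clock: 17.75
position: [0.6252, -0.3083, 0.0988]
ee_rot: [0.113, 0.844, -0.192, 0.488]
contact_force: [-0.1, -0.8, -1.2]
width: 0.0634
gripper_force: 39.2
```

Run:
```python
from h import *
p,r,s=cur();print(s['clock'],p.round(3),s['contact_force'])
go([.6248,-.3082,.0245],pose(-26,30))
```

```text
17.75 [ 0.625 -0.308  0.099] [-0.05022083 -0.77196284 -1.20420459]
turn [ 0.003  0.001 -0.004] shift cm [-0.04  0.01 -7.43] min rows 2.0
```

>>> drive_tool:
  rows:
    - [[0.003,0.001,-0.004],[0,0,-2],6.0]
    - [[0,0,0],[0,0,-2],6.0]
    - [[0,0,0],[0,0,-1.5],6.0]
    - [[0,0,0],[0,0,-1.0],6.0]
    - [[0,0,0],[0,0,-0.6],6.0]
    - [[0,0,0],[0,0,-0.3],6.0]
    - [[0,0,0],[0,0,0],6.0]

```text
clock: 18.62
position: [0.6257, -0.3087, 0.0268]
ee_rot: [0.114, 0.843, -0.193, 0.489]
contact_force: [0.1, 0.5, -1.1]
width: 0.0632
gripper_force: 39.2
```

>>> drive_tool:
  rows:
    - [[0,0,0],[0,0,-0.1],6.0]
    - [[0,0,0],[0,0,0],7.0]
    - [[0,0,0],[0,0,0],8.54]
    - [[0,0,0],[0,0,0],8.54]
    - [[0,0,0],[0,0,0],8.54]
    - [[0,0,0],[0,0,0],8.54]

```text
clock: 19.38
position: [0.6256, -0.3086, 0.0255]
ee_rot: [0.114, 0.843, -0.193, 0.488]
contact_force: [0.2, 0.7, -0.6]
width: 0.0856
gripper_force: 0.0
```

>>> drive_tool:
  rows:
    - [[0,0,0],[-0.9,0.44,0.6],8.54]
    - [[0,0,0],[-1.8,0.88,1.2],8.54]
    - [[0,0,0],[-1.8,0.88,1.2],8.54]
    - [[0,0,0],[-1.8,0.88,1.2],8.54]
    - [[0,0,0],[-1.8,0.88,1.2],8.54]
    - [[0,0,0],[-0.9,0.44,2.0],8.54]
    - [[0,0,0],[0,0,3.0],8.54]
    - [[0,0,0],[0,0,3.0],8.54]

```text
clock: 20.38
position: [0.5344, -0.2639, 0.16]
ee_rot: [0.114, 0.844, -0.194, 0.488]
contact_force: [0.5, 1.0, -0.5]
width: 0.0856
gripper_force: 0.0
```

Run:
```python
from h import *
p,r,s=cur();print(s['clock'],s['qpos'].round(3),p.round(3),s['contact_force'])
im=snap('top','t5.png');sd=snap('side','s5.png')
o=np.zeros((420,800,3),np.uint8)
o[:,:400]=cv2.resize(im[100:340,220:450,::-1],(400,420));o[:,400:]=cv2.resize(sd[130:340,180:380,::-1],(400,420));cv2.imwrite('pics/v5.png',o)
go([.599,.274,.2],pose(0,90))
```

```text
20.375 [-0.706  0.263  2.456  2.775  0.646 -1.404] [ 0.534 -0.264  0.16 ] [ 0.50148793  1.02060401 -0.54153456]
turn [0.244 1.039 0.406] shift cm [ 6.3  53.88  3.57] min rows 9.0
```

View pics/v5.png

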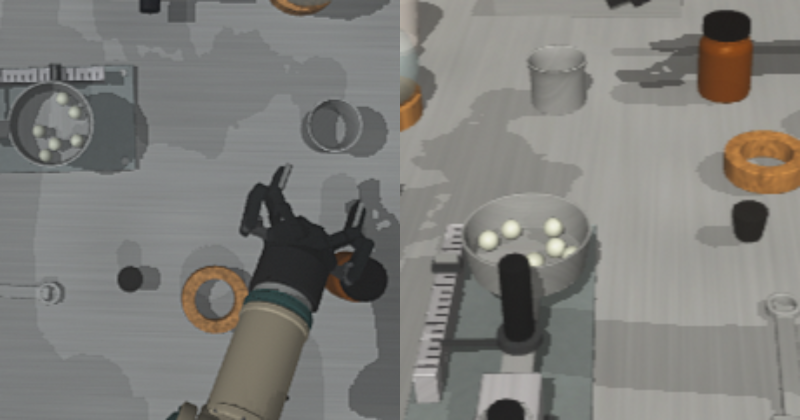

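The top view shows the cup upright and empty at (334,125), where it started. All six balls are in the pan, the gripper is clear, and the jar and cork ring have not moved. Next is the button.

>>> drive_tool:
  rows:
    - [[0.0459,0.0943,0],[-0.4,0.6,1.0],8.54]
    - [[0.0459,0.0943,0],[-0.4,0.6,1.0],8.54]
    - [[0.0459,0.0943,0],[-0.4,0.6,1.0],8.54]
    - [[0.0459,0.0943,0],[-0.4,0.6,1.0],8.54]
    - [[0.0459,0.0943,0],[-0.4,0.6,1.0],8.54]
    - [[0.0459,0.0943,0],[-0.4,0.6,1.0],8.54]
    - [[0.0459,0.0943,0],[-0.4,0.6,1.0],8.54]
    - [[0.0459,0.0943,0],[-0.4,0.6,1.0],8.54]

```text
clock: 21.48
position: [0.5477, -0.1909, 0.1913]
ee_rot: [-0.004, 0.924, -0.185, 0.335]
contact_force: [0.4, 0.2, 0.4]
width: 0.0851
gripper_force: 0.0
```

Run:
```python
from h import *
p,r,s=cur();print(s['clock'],s['qpos'].round(3),p.round(3))
go([.49,-.18,.25],pose(-26,90))
```

```text
21.475 [-0.622  0.082  2.126  0.76   0.4    0.714] [ 0.548 -0.191  0.191]
turn [ 0.145  0.669 -0.057] shift cm [-5.77  1.09  5.87] min rows 4.0
```

>>> drive_tool:
  rows:
    - [[0.024,0.111,-0.01],[-0.9,0.2,1.0],8.54]
    - [[0.024,0.111,-0.01],[-0.9,0.2,1.0],6.0]
    - [[0.024,0.111,-0.01],[-0.9,0.2,1.0],4.0]
    - [[0.024,0.111,-0.01],[-0.9,0.2,1.0],2.0]
    - [[0.024,0.111,-0.01],[-0.9,0.2,1.0],0]
    - [[0.024,0.111,-0.01],[-0.9,0.2,1.0],0]
    - [[0,0,0],[0,0,0],0]

```text
clock: 22.35
position: [0.5006, -0.1782, 0.2503]
ee_rot: [-0.003, 0.975, -0.222, 0.02]
contact_force: [0.4, -0.0, -1.5]
width: 0.0002
gripper_force: 0.0
```

Run:
```python
from h import *
p,r,s=cur();print(s['clock'],s['qpos'].round(3),p.round(3))
print((pose(92.68,90)*r.inv()).as_rotvec())
go([.5994,.2743,.2],pose(92.68,90))
```

```text
22.35 [-0.484  0.185  1.61   0.017  1.31   1.531] [ 0.501 -0.178  0.25 ]
[-0.04013385  0.02824841  2.06578765]
turn [-0.04   0.028  2.066] shift cm [ 9.88 45.25 -5.03] min rows 12.0
```

>>> drive_tool:
  rows:
    - [[-0.003,0.002,0.1476],[0.7,3.2,0],0]
    - [[-0.003,0.002,0.1476],[0.7,3.2,0],0]
    - [[-0.003,0.002,0.1476],[0.7,3.2,0],0]
    - [[-0.003,0.002,0.1476],[0.7,3.2,0],0]
    - [[-0.003,0.002,0.1476],[0.7,3.2,0],0]
    - [[-0.003,0.002,0.1476],[0.7,3.2,0],0]
    - [[-0.003,0.002,0.1476],[0.7,3.2,0],0]
    - [[-0.003,0.002,0.1476],[0.7,3.2,0],0]

```text
clock: 23.35
position: [0.5543, 0.0787, 0.2498]
ee_rot: [-0.002, 0.933, 0.36, 0.01]
contact_force: [0.3, -0.1, 0.5]
width: -0.0005
gripper_force: 0.0
```

>>> drive_tool:
  rows:
    - [[-0.003,0.002,0.1476],[0.7,3.3,-0.8],0]
    - [[-0.003,0.002,0.1476],[0.7,3.3,-0.8],0]
    - [[-0.003,0.002,0.1476],[0.7,3.3,-0.8],0]
    - [[-0.003,0.002,0.1476],[0.7,3.3,-0.8],0]
    - [[-0.003,0.002,0.1476],[0.7,3.3,-0.8],0]
    - [[-0.003,0.002,0.1476],[0.7,3.2,-0.8],0]
    - [[0,0,0],[0,0,0],0]

```text
clock: 24.22
position: [0.5961, 0.2761, 0.2006]
ee_rot: [-0.002, 0.69, 0.724, -0.0]
contact_force: [0.0, -0.6, -0.1]
width: 0.0
gripper_force: 0.0
```

Run:
```python
from h import *
p,r,s=cur();print(s['clock'],s['qpos'].round(3),p.round(3),s['contact_force'],s['width'])
go([.5994,.2743,.094],pose(92.68,90))
```

```text
24.225 [0.326 0.423 1.383 0.003 1.337 0.277] [0.596 0.276 0.201] [ 0.04816612 -0.60053292 -0.0760226 ] 1.2863031416808384e-05
turn [-0.002 -0.003 -0.002] shift cm [  0.33  -0.18 -10.66] min rows 2.0
```

>>> drive_tool:
  rows:
    - [[0,0,0],[0.1,-0.1,-2.5],0]
    - [[0,0,0],[0.1,-0.1,-3],0]
    - [[0,0,0],[0.1,0,-3],0]
    - [[0,0,0],[0,0,-1.7],0]
    - [[0,0,0],[0,0,-0.4],0]
    - [[0,0,0],[0,0,-0.3],0]
    - [[0,0,0],[0,0,-0.3],0]
    - [[0,0,0],[0,0,0],0]

```text
clock: 25.22
position: [0.6013, 0.2728, 0.0921]
ee_rot: [0.0, 0.691, 0.723, 0.002]
contact_force: [-0.2, -0.4, -0.9]
width: 0.0001
gripper_force: 0.0
```

>>> drive_tool:
  rows:
    - [[0,0,0],[0,0,-0.2],0]
    - [[0,0,0],[0,0,-0.2],0]
    - [[0,0,0],[0,0,-0.1],0]
    - [[0,0,0],[0,0,0],0]

```text
clock: 25.72
position: [0.6015, 0.2729, 0.0868]
ee_rot: [0.0, 0.691, 0.723, 0.002]
contact_force: [1.6, -0.4, 2.8]
width: -0.0004
gripper_force: 1.3
```

Contact at about 3 N, so I'll keep pressing down to the stop.

>>> drive_tool:
  rows:
    - [[0,0,0],[0,0,-0.2],0]
    - [[0,0,0],[0,0,-0.1],0]
    - [[0,0,0],[0,0,-0.1],0]
    - [[0,0,0],[0,0,0],0]

```text
clock: 26.22
position: [0.6015, 0.2729, 0.0831]
ee_rot: [0.0, 0.691, 0.723, 0.002]
contact_force: [0.5, 0.5, 5.0]
width: 0.0001
gripper_force: 2.4
```

>>> drive_tool:
  rows:
    - [[0,0,0],[0,0,-0.1],0]
    - [[0,0,0],[0,0,0],0]

```text
clock: 26.48
position: [0.6015, 0.2729, 0.083]
ee_rot: [0.0, 0.691, 0.723, 0.002]
contact_force: [-1.2, 0.3, 9.0]
width: 0.0002
gripper_force: 4.6
```

>>> drive_tool:
  rows:
    - [[0,0,0],[0,0,2.0],0]
    - [[0,0,0],[0,0,3.5],0]
    - [[0,0,0],[0,-0.5,2.5],3]
    - [[0,0,0],[0.1,-2.5,0],6]
    - [[0,0,0],[0.1,-3.0,0],6]
    - [[0,0,0],[0.1,-3.0,0],6]
    - [[0,0,0],[0,-1.8,0],6]
    - [[0,0,0],[0,0,0],6]

```text
clock: 27.48
position: [0.6033, 0.1629, 0.1604]
ee_rot: [-0.001, 0.691, 0.722, 0.0]
contact_force: [-0.3, 0.5, -0.6]
width: 0.06
gripper_force: 0.0
```

Run:
```python
from h import *
p,r,s=cur();print(s['clock'],s['qpos'].round(3),p.round(3),s['width'])
go([.6045,.1644,.087],pose(92.68,90))
im=snap('top','t6.png');sd=snap('side','s6.png')
o=np.zeros((420,800,3),np.uint8)
o[:,:400]=cv2.resize(im[110:215,130:280,::-1],(400,420));o[:,400:]=cv2.resize(sd[200:400,180:370,::-1],(400,420));cv2.imwrite('pics/v6.png',o)
```

```text
27.475 [0.151 0.403 1.521 0.002 1.218 0.107] [0.603 0.163 0.16 ] 0.0600370421387751
turn [-0.002 -0.001  0.003] shift cm [ 0.12  0.15 -7.34] min rows 2.0
```

View pics/v6.png

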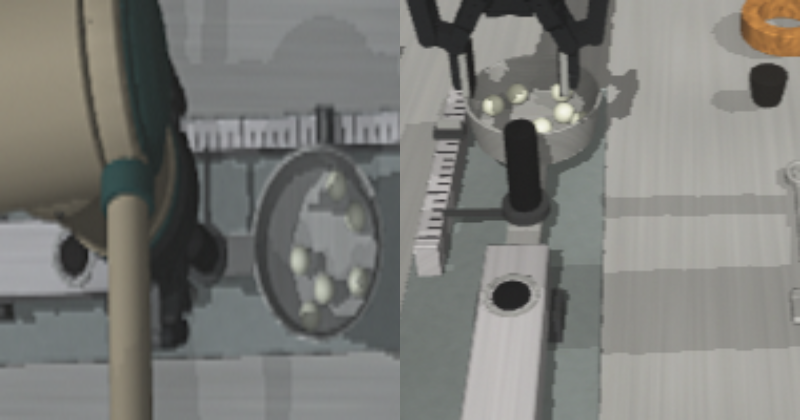

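The button is flush at (510,295) in the side view. The open fingers at (460,75) and (568,75) straddle the post, and the balls are in the pan. I'll go down and grip.

>>> drive_tool:
  rows:
    - [[0,0,0],[0.1,0.1,-1.5],6]
    - [[0,0,0],[0,0,-2],6]
    - [[0,0,0],[0,0,-2],6]
    - [[0,0,0],[0,0,-1.2],6]
    - [[0,0,0],[0,0,-0.6],6]
    - [[0,0,0],[0,0,0],6]

```text
clock: 28.32
position: [0.605, 0.1659, 0.0883]
ee_rot: [-0.0, 0.69, 0.723, 0.001]
contact_force: [0.6, 0.5, 0.2]
width: 0.0599
gripper_force: 0.0
```

>>> drive_tool:
  rows:
    - [[0,0,0],[0,0,0],4]
    - [[0,0,0],[0,0,0],2]
    - [[0,0,0],[0,0,0],1.5]
    - [[0,0,0],[0,0,0],1.5]
    - [[0,0,0],[0,0,0],1.5]
    - [[0,0,0],[0,0,0],1.5]
  force: 50

```text
clock: 29.08
position: [0.6038, 0.1657, 0.0895]
ee_rot: [-0.001, 0.691, 0.723, 0.001]
contact_force: [-3.8, -0.1, 5.0]
width: 0.0232
gripper_force: 49.4
```

>>> drive_tool:
  rows:
    - [[0,0,0],[0.02,-0.4,0],1.5]
    - [[0,0,0],[0.035,-0.8,0],1.5]
    - [[0,0,0],[0.05,-1.2,0],1.5]
    - [[0,0,0],[0.06,-1.3,0],1.5]
    - [[0,0,0],[0.06,-1.3,0],1.5]
    - [[0,0,0],[0.06,-1.3,0],1.5]
    - [[0,0,0],[0.06,-1.2,0],1.5]
    - [[0,0,0],[0.04,-0.8,0],1.5]

```text
clock: 30.08
position: [0.6077, 0.0833, 0.0895]
ee_rot: [-0.001, 0.691, 0.723, 0.001]
contact_force: [-4.1, 4.2, 5.2]
width: 0.0228
gripper_force: 49.4
```

>>> drive_tool:
  rows:
    - [[0,0,0],[0.02,-0.5,0],1.5]
    - [[0,0,0],[0.01,-0.2,0],1.5]
    - [[0,0,0],[0,0,0],1.5]
    - [[0,0,0],[0,0,0],1.5]

```text
clock: 30.58
position: [0.608, 0.0764, 0.0895]
ee_rot: [-0.001, 0.691, 0.723, 0.001]
contact_force: [-3.8, 1.6, 5.4]
width: 0.0229
gripper_force: 49.4
```

Run:
```python
from h import *
p,r,s=cur();print(s['clock'],p.round(4),s['width'],s['contact_force'],s['gripper_force'])
im=snap('top','t7.png');sd=snap('side','s7.png')
o=np.zeros((500,800,3),np.uint8)
o[:,:400]=cv2.resize(im[115:190,195:255,::-1],(400,500),interpolation=cv2.INTER_CUBIC);o[:,400:]=cv2.resize(sd[200:300,180:260,::-1],(400,500),interpolation=cv2.INTER_CUBIC);cv2.imwrite('pics/v7.png',o)
```

```text
30.575 [0.608  0.0764 0.0895] 0.022898875354260873 [-3.84726891  1.55506203  5.42994234] 49.37159478664398
```

View pics/v7.png

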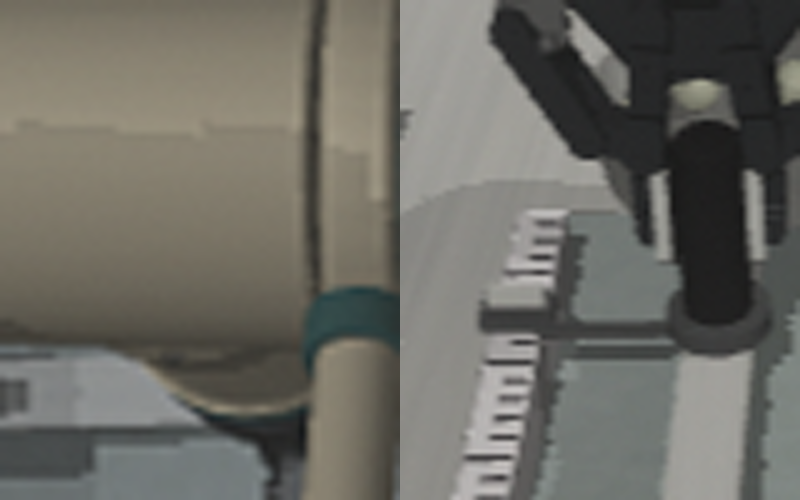

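The side view shows the pointer at Y≈326, close to the clip (dark front face at about (515,318), light top at about (515,295)). The top view is covered by the arm. I'll refine the clip position from the first top picture, using sub-pixel profiles.

Run:
```python
from h import *
p=np.load('stage.npy');c,s=np.cos(p[2]),np.sin(p[2])
def W(S):
    S=np.atleast_2d(S);return np.c_[p[0]+c*S[:,0]-s*S[:,1],p[1]+s*S[:,0]+c*S[:,1],S[:,2]]
t=cv2.imread('pics/top0.png',0).astype(np.float32);sd=cv2.imread('pics/side7.png' if 0 else 'pics/s7.png',0).astype(np.float32);s0=cv2.imread('pics/side0.png',0).astype(np.float32)
def prof(im,cam,xs,ys,z):
    return np.mean([cv2.remap(im,*[a.astype(np.float32).reshape(1,-1) for a in proj(cam,W(np.c_[xs,np.full_like(xs,y),np.full_like(xs,z)])).T],cv2.INTER_LINEAR)[0] for y in ys],0)
xs=np.arange(.045,.08,.001);print('ptr top z.044',dict(zip((xs*1e3).round(),prof(t,'top',xs,[.035,.045,.05],.044).astype(int))))
xs=np.arange(.148,.180,.001);
for z in(.042,.053):print('clip top',z,dict(zip((xs*1e3).round(),prof(t,'top',xs,[.064,.068,.072,.076,.08],z).astype(int))))
xs=np.arange(.125,.185,.0015)
print('side now ptr',dict(zip((xs*1e3).round(1),prof(sd,'side',xs,[.030,.035,.04],.044).astype(int))))
for z in(.053,):
  for n,im in(('s0',s0),('s7',sd)):print(n,'clip',z,dict(zip((xs*1e3).round(1),prof(im,'side',xs,[.068,.072,.076],z).astype(int))))
```

```text
ptr top z.044 {np.float64(45.0): np.int64(102), np.float64(46.0): np.int64(102), np.float64(47.0): np.int64(102), np.float64(48.0): np.int64(102), np.float64(49.0): np.int64(102), np.float64(50.0): np.int64(103), np.float64(51.0): np.int64(103), np.float64(52.0): np.int64(103), np.float64(53.0): np.int64(105), np.float64(54.0): np.int64(106), np.float64(55.0): np.int64(97), np.float64(56.0): np.int64(89), np.float64(57.0): np.int64(77), np.float64(58.0): np.int64(65), np.float64(59.0): np.int64(58), np.float64(60.0): np.int64(65), np.float64(61.0): np.int64(71), np.float64(62.0): np.int64(81), np.float64(63.0): np.int64(93), np.float64(64.0): np.int64(98), np.float64(65.0): np.int64(102), np.float64(66.0): np.int64(104), np.float64(67.0): np.int64(103), np.float64(68.0): np.int64(102), np.float64(69.0): np.int64(102), np.float64(70.0): np.int64(101), np.float64(71.0): np.int64(101), np.float64(72.0): np.int64(101), np.float64(73.0): np.int64(101), np.float64(74.0): np.int64(102), np.float64(75.0): np.int64(102), np.float64(76.0): np.int64(102), np.float64(77.0): np.int64(102), np.flo
[... 5610 characters left out ...]
3.5): np.int64(149), np.float64(155.0): np.int64(149), np.float64(156.5): np.int64(149), np.float64(158.0): np.int64(150), np.float64(159.5): np.int64(151), np.float64(161.0): np.int64(153), np.float64(162.5): np.int64(158), np.float64(164.0): np.int64(165), np.float64(165.5): np.int64(164), np.float64(167.0): np.int64(159), np.float64(168.5): np.int64(136), np.float64(170.0): np.int64(104), np.float64(171.5): np.int64(126), np.float64(173.0): np.int64(162), np.float64(174.5): np.int64(167), np.float64(176.0): np.int64(168), np.float64(177.5): np.int64(152), np.float64(179.0): np.int64(133), np.float64(180.5): np.int64(141), np.float64(182.0): np.int64(151), np.float64(183.5): np.int64(151)}
```

The profiles put the clip at stage x ≈ 163.5 mm and the pointer at home at 59.3 mm, read the same way. That makes the needed draw about 104.3 mm. The arm is now at about 89.4 mm, so 14.9 mm remains.

>>> drive_tool:
  rows:
    - [[0,0,0],[0.02,-0.3,0],1.5]
    - [[0,0,0],[0.02,-0.5,0],1.5]
    - [[0,0,0],[0.02,-0.4,0],1.5]
    - [[0,0,0],[0.01,-0.2,0],1.5]
    - [[0,0,0],[0,-0.09,0],1.5]
    - [[0,0,0],[0,0,0],1.5]
    - [[0,0,0],[0,0,0],1.5]
    - [[0,0,0],[0,0,0],1.5]

```text
clock: 31.68
position: [0.6087, 0.0617, 0.0895]
ee_rot: [-0.001, 0.691, 0.723, 0.001]
contact_force: [-4.0, 1.9, 5.8]
width: 0.0229
gripper_force: 49.4
```

Run:
```python
from h import *
q,r,st=cur();print(st['clock'],q.round(4),'drawn',(.1657-q[1])/.9989)
p=np.load('stage.npy');c,s=np.cos(p[2]),np.sin(p[2])
def W(S):
    S=np.atleast_2d(S);return np.c_[p[0]+c*S[:,0]-s*S[:,1],p[1]+s*S[:,0]+c*S[:,1],S[:,2]]
snap('side','s8.png')
xs=np.arange(.02,.19,.0005)
for f in('side0','s7','s8'):
    im=cv2.imread(f'pics/{f}.png',0).astype(np.float32)
    P=np.mean([cv2.remap(im,*[a.astype(np.float32).reshape(1,-1) for a in proj('side',W(np.c_[xs,np.full_like(xs,y),np.full_like(xs,.044)])).T],cv2.INTER_LINEAR)[0] for y in(.03,.035,.04)],0)
    print(f,[(round(a*1e3,1),int(b)) for a,b in zip(xs,P) if b<75])
im=cv2.imread('pics/s8.png');cv2.imwrite('pics/v8.png',cv2.resize(im[190:300,170:290],(600,550),interpolation=cv2.INTER_CUBIC))
```

```text
31.675 [0.6087 0.0617 0.0895] drawn 0.10406781759563244
side0 [(np.float64(49.5), 74), (np.float64(50.0), 71), (np.float64(50.5), 68), (np.float64(51.0), 66), (np.float64(51.5), 63), (np.float64(52.0), 63), (np.float64(52.5), 63), (np.float64(53.0), 63), (np.float64(53.5), 63), (np.float64(54.0), 63), (np.float64(54.5), 61), (np.float64(55.0), 60), (np.float64(55.5), 58), (np.float64(56.0), 56), (np.float64(56.5), 56), (np.float64(57.0), 56), (np.float64(57.5), 57), (np.float64(58.0), 57), (np.float64(58.5), 57), (np.float64(59.0), 56), (np.float64(59.5), 56), (np.float64(60.0), 55), (np.float64(60.5), 54), (np.float64(61.0), 57), (np.float64(61.5), 63), (np.float64(62.0), 68), (np.float64(62.5), 73)]
s7 [(np.float64(133.5), 70), (np.float64(134.0), 70), (np.float64(134.5), 70), (np.float64(135.0), 70), (np.float64(135.5), 70), (np.float64(136.0), 70), (np.float64(136.5), 70), (np.float64(137.0), 70), (np.float64(137.5), 70), (np.float64(138.0), 70), (np.float64(138.5), 70), (np.float64(139.0), 71), (np.float64(144.5), 74), (np.float64(145.0), 71), (np.float64(145.5), 69), (np.float64(146.0), 67), (np.float64(146.5), 64), (np.float64(147.0), 62), (np.float64(147.5), 61), (np.float64(148.0), 61), (np.float64(148.5), 60), (np.float64(149.0), 60), (np.float64(149.5), 60), (np.float64(150.0), 59), (np.float64(150.5), 64), (np.float64(151.0), 69), (np.float64(151.5), 74)]
s8 [(np.float64(149.5), 74), (np.float64(150.0), 71), (np.float64(150.5), 71), (np.float64(151.0), 72), (np.float64(151.5), 73), (np.float64(152.0), 73), (np.float64(152.5), 74), (np.float64(160.0), 72), (np.float64(160.5), 67), (np.float64(161.0), 63), (np.float64(161.5), 60), (np.float64(162.0), 60), (np.float64(162.5), 60), (np.float64(163.0), 60), (np.float64(163.5), 60), (np.float64(164.0), 60), (np.float64(164.5), 62), (np.float64(165.0), 63), (np.float64(165.5), 66), (np.float64(166.0), 68), (np.float64(166.5), 70), (np.float64(167.0), 73)]
```

View pics/v8.png

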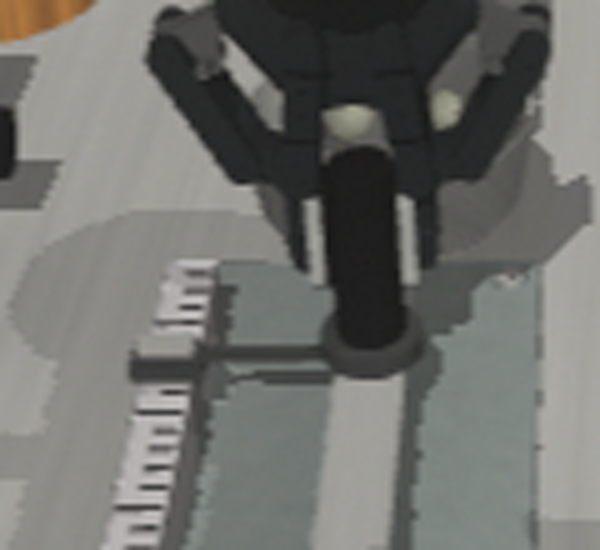

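The pointer at Y≈352 lines up with the foot of the clip's fin (also Y≈352). The measured draw of 104.1 mm matches the target, the post is held at 49 N, and the scene is undisturbed. I'll hand it in.

```bash
python3 -c "
from rig import job
print(job.sign_off())"
```

```text
the job is handed in; nothing more can be done
None
```

I handed the job in at about 32 s with every step carried out (no verdict came back): six balls in the pan, empty cup upright back at its starting spot, lock button fully in, and the arm held by its post at 104 mm draw with the pointer at the clip's mark.

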